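# Set the keep-warm plate with its touch strip

### The job

Set the keep-warm plate by its curved touch strip: with the fingertips pointing down, press lightly on the smallest mark, then slide along the strip over the growing marks, without lifting off, and stop level with the small steel tab, not beyond it. Press gently enough that the strip never goes hard down on its stop. Finish there, the fingertips still holding the strip lightly pressed beside the tab; leave the tab, mug, jar and tissue box as they are.

Things in the scene. Friction and masses are not known exactly. Their poses are not given: they have to be found in the camera images.
- strip (a joint): Press depth of the white touch strip, m: 0 = up at rest, 0.008 = hard on its stop. It goes straight down as one piece wherever pressed, on a spring: about 0.4 N starts it, then 0.7 N per mm, 6 N at the stop; it springs back when let go. Lightly pressed means 1 to 6.5 mm (aim for 3 to 4 mm, about 3 N). Use shut fingers: the place is judged midway between them.
- tab_tip (a point): Inner end, top face, of the bare-steel tab (10 mm wide, 22 mm long, 3 mm thick) on the casing just outside the strip: 150 mm from the plate's centre, 48 mm above the table. Own axes: x to the plate's centre, y back along the strip to the smaller marks, z up. Stop 20 mm along x, on the strip's centreline. It sits 8 to 36 degrees past mark3, round the plate's centre; stiff, not to be moved.
- mark0 (a point): Centre of round dark mark 0 (4 mm across) on the strip's top face. Smallest mark, start of the stroke; the left end seen from the robot. The strip is a white arc 30 mm wide, centreline radius 130 mm about the plate's centre, top 57 mm above the table when up: 12 mm proud of the casing, 9 mm above the tab.
- mark1 (a point): Centre of round dark mark 1 (6 mm across) on the strip's top face. The seven marks lie on the strip's centreline, 12 degrees of arc (27 mm) apart, growing from 4 to 16 mm.
- mark2 (a point): Centre of round dark mark 2 (8 mm across) on the strip's top face.
- mark3 (a point): Centre of round dark mark 3 (10 mm across) on the strip's top face. Middle of the strip, nearest the casing's front edge.
- mark4 (a point): Centre of round dark mark 4 (12 mm across) on the strip's top face.
- mark5 (a point): Centre of round dark mark 5 (14 mm across) on the strip's top face.
- mark6 (a point): Centre of round dark mark 6 (16 mm across) on the strip's top face. Largest mark; the right end seen from the robot. The strip reaches 8 degrees (18 mm) past it, as it does before mark0.
- warmer: Electric keep-warm plate, fixed to the table: black casing 300 x 300 x 45 mm with a round steel plate 170 mm across, top 49 mm above the table. Origin on the table under the plate's centre (35 mm behind the casing's centre); x points away from the strip, y toward the smallest mark's side, z up. The strip curves round the plate on its -x side, which faces the robot.
- mug: White ceramic mug, 76 mm across, 75 mm tall, standing loose on the steel plate. Origin at the centre of its underside. Leave alone.
- jar: Glass jar with a white lid, 80 mm across, 100 mm tall, loose on the table to the left of the warmer. Origin under its centre. Leave alone.
- tissue_box: Cardboard tissue box, 115 x 115 x 90 mm, loose on the table to the right of the warmer. Origin under its centre. Leave alone.

How it is judged:
By the outcome, as a careful person would: the job done as asked, in the order asked, and still so for the second after the job is handed in, while the arm keeps its last pose, push and grip.
It also fails if it takes over 42 s, if anything falls off the work surface, if the arm or the gripper's body presses on something with over 40 N, if the wrist force passes 120 N, or if a joint passes its speed limit or range.

### The arm

A 6-joint arm with a two-finger parallel gripper is mounted at the origin on the work surface. World frame = base frame: x ahead of the robot, y to its left, z up, the work surface at z = 0. Lengths are in mm, angles in rad, forces in N, time in s.
With the tool pointing down it reaches from about 250 to 725 mm from the base axis. Payload 4 kg.
Tool frame: the origin (TCP) lies between the finger pads, 19 mm behind the fingertips; this is the grasp point; z points along the fingers, y is the line along which they close (so a half turn about z gives the same grasp; the last joint's range is limited). The gripper opens to 85 mm and grips with 20 to 120 N. Pads are 22 mm wide; open, the fingers measure 114 mm over their backs; the gripper's body (76 mm by 85 mm) begins 54 mm behind the grasp point. The pads swing forward as they close: fully open they stand 13 mm farther back than shut.
Start: joints at [-1.322, 0.241, 0.005, 1.335, 0, 1.571], TCP at [123.119, -484.604, 250.006] pointing down, gripper open.
Joint ranges: [-2.72, 2.72], [-1.05, 1.87], [-1.09, 1.28], [-1.99, 2.15], [-1.42, 1.44], [-3.14, 3.14]. Speed limits (rad/s): [2.79, 2.79, 3.14, 3.14, 3.14, 3.14].

### API

Orientations are given as a unit quaternion [x, y, z, w].
In Python, from rig import robot, optics, job, telemetry gives the robot as it stands (robot), with the cameras (optics), the job (job) and the readings (telemetry).
- The arm moves only by the tool run_rows, called as name(argument=value, ...), one argument or row to a line, values as JSON. Schema: {"type":"object","properties":{"moves":{"type":"array","items":{"type":"number"},"minItems":7,"maxItems":84},"force":{"type":"number"},"only":{"type":"string"},"quiet":{"type":"boolean"},"lines":{"type":"string"}},"required":["moves"],"additionalProperties":false}. moves is one flat list of numbers that holds 1 to 12 rows one after another, with no inner brackets; each row has 7 numbers: the opening from 0.0 (shut) to 1.0 (fully open), then dx, dy, dz in parts of the range, where 1.0 means 750 mm, then a rotation vector rx, ry, rz in shares of pi/2 rad (1.0 is pi/2 rad); each row is the pose to reach, as a shift and turn from the pose commanded when the call began, along the tool's axes at that moment; what a row does not reach only later rows make up. A row lasts 1/10 s, in which the tool goes at most 50 mm and 0.15 rad, less where a joint would pass 70% of its speed; a pose out of reach is approached as far as the arm can. The fingers move at their own pace and stop on an object; force is the grip in N (left out, the last holds). Time passes only in rows, so rows that do not move let the fingers close. The tool returns the time, the measured TCP pose, the force, the opening and the grip force at its end. only (a regular expression) keeps the lines of the reply that match it, lines (a string "A,B") keeps lines A to B, and quiet returns only ok. No shift or turn number may pass 1 either way. Input that does not fit is refused with a message, and nothing moves.
- telemetry.sense(): the state, without advancing time (a new reading comes with each control period).
- optics.read_camera(name): name is "scene" or "top"; returns a dict with "frame" (400x640x3 uint8, red, green, blue), "mtx" (3x3 intrinsics, pixels), "k1" (the pictures are not rectified: a ray, as slopes to the right and down, at radius r is drawn at 1 + k1 r^2 times it, then the intrinsics apply), "rvec" (rotation vector, rad) and "tvec" (3), from world to camera coordinates, as OpenCV has them. Camera axes: x right, y down, z forward; pixel columns grow to the right and rows downward; lengths in mm; the calibration is good to about 2 mm. A picture is of the moment at which its call begins. There is no depth.
- job.close_job(): hands the job in; it is judged then, once.
The state is a dict: "time_s": time; "joint_pos": joint angles; "dq": joint speeds; "joint_efforts": joint torques, N m; "ee_pos": TCP position; "ee_rot": TCP orientation; "force": force on the tool from outside, world axes, zero at the start; "torque": the same for the moment, N m; "opening": opening from 0.0 (shut) to 1.0 (fully open); "grip_force": force on a finger pad.
Only numpy, scipy, OpenCV 4.12 (cv2) and the standard library are available. Lean on these libraries where they do the work, as an engineer would, in place of code of your own. Each camera call takes 0.05 s, during which the arm holds its last target. There are 200 camera calls.

## Working session

There is one attempt and no reset: what is moved stays moved. The work goes in short steps, Python scripts to look and compute and a tool call to move; the robot and the scene stay as the last step left them, time stands still between calls to the robot, and variables do not carry over. Pictures are saved under pics/ and viewed, at most 10 in all, crops included, and the job is handed in when it is done.

```bash
ls; mkdir -p pics; python3 - <<'E'
from rig import robot, optics, job, telemetry
import cv2
for n in("scene","top"):
    d=optics.read_camera(n); cv2.imwrite(f"pics/{n}0.png",d["frame"][:,:,::-1]); print(n,d["mtx"].tolist(),d["k1"],d["rvec"],d["tvec"])
print(telemetry.sense())
E
```

```text
pics
rig.py
scene [[411.60118496519385, 0.0, 324.07074198037685], [0.0, 411.60118496519385, 198.3763590470003], [0.0, 0.0, 1.0]] -0.012992479720872165 [ 2.13316953  1.03648933 -0.46193191] [-376.83584023 -237.4609898  1249.41592822]
top [[372.4663893699784, 0.0, 321.189958936254], [0.0, 372.4663893699784, 201.395715924725], [0.0, 0.0, 1.0]] 0.007019189211174619 [ 2.1611285  -2.11850603  0.13049142] [ 34.2766321  590.68724968 795.92835582]
{'time_s': 0.1, 'joint_pos': array([-1.32204528e+00,  2.41312115e-01,  3.86622467e-03,  1.33520213e+00,
       -3.69972998e-05,  1.57079562e+00]), 'dq': array([-1.93340648e-05, -2.01921181e-03,  2.16597439e-03, -1.07180080e-03,
        1.62675417e-03, -9.23910941e-05]), 'joint_efforts': array([ 4.16566290e-04, -3.73139048e+01,  2.53009415e+01,  1.08447333e-02,
        3.03057573e-05, -8.64332691e-06]), 'ee_pos': array([ 122.95657951, -484.10102808,  249.2174717 ]), 'ee_rot': array([ 9.92274859e-01,  1.24055421e-01, -1.33211438e-04, -9.16400099e-04]), 'force': array([ 0.36113255, -0.48251959, -0.12741869]), 'torque': array([ 0.01462553,  0.00167568, -0.02153036]), 'grip_force': 0.0, 'opening': 0.9995187799945292}
```

View pics/scene0.png

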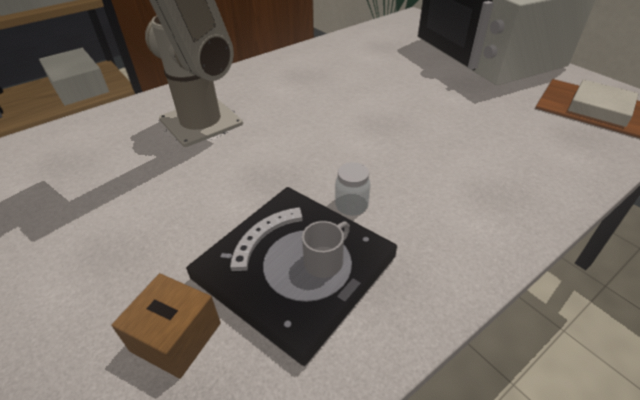

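View pics/top0.png

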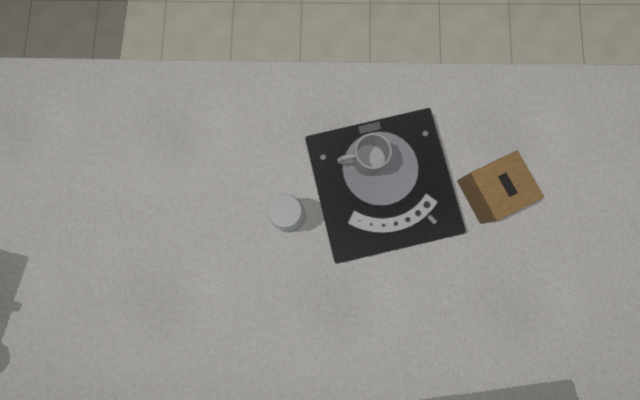

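The scene view shows the warmer with its strip at about (232–300, 210–270) and the tab near (226,256). In the top view the strip runs from (352,218) to (434,200), with the tab near (432,219). I'll enlarge both.

```bash
python3 - <<'E'
import cv2,numpy as np
t=cv2.imread("pics/top0.png")[185:240,340:450]; s=cv2.imread("pics/scene0.png")[200:280,210:310]
cv2.imwrite("pics/topc.png",cv2.resize(t,None,fx=7,fy=7,interpolation=cv2.INTER_CUBIC))
cv2.imwrite("pics/scenec.png",cv2.resize(s,None,fx=7,fy=7,interpolation=cv2.INTER_CUBIC))
E
```

```text
(no output)
```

View pics/topc.png

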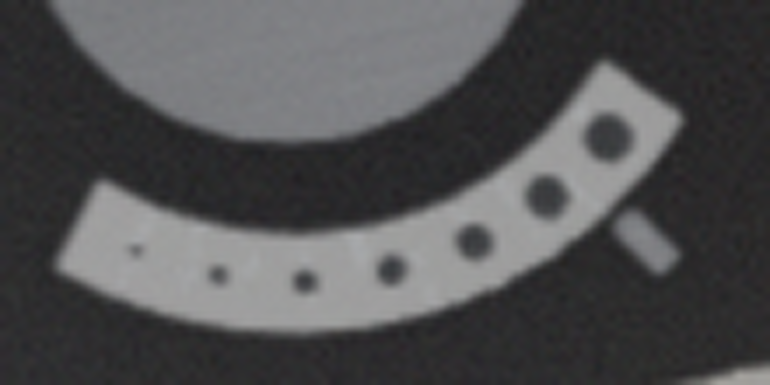

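View pics/scenec.png

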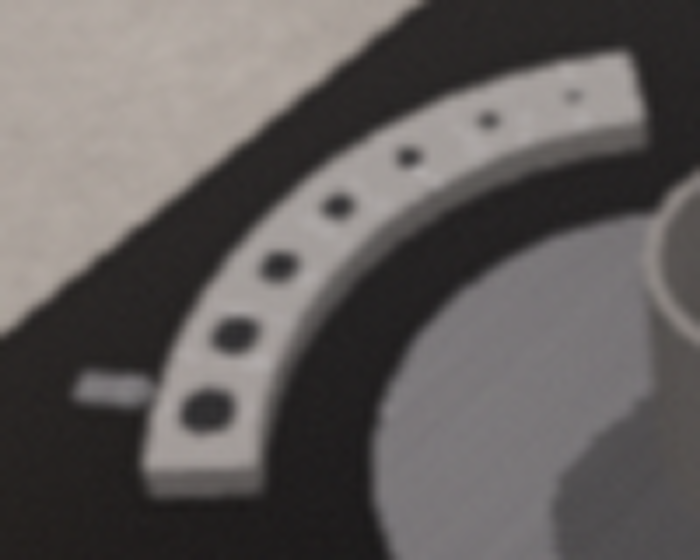

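The top crop (7x, offset 340,185) shows the marks from (135,250) to (608,137) and the tab from (626,219) to (668,265). The scene crop (7x, offset 210,200) shows the marks from (573,97) to (208,411) and the tab from (77,387) to (150,390). Next I triangulate them and fit the circle.

```bash
cat > h.py <<'E'
import numpy as np,cv2
from rig import robot, optics, job, telemetry
def cam(n):
    d=optics.read_camera(n); R=cv2.Rodrigues(np.array(d["rvec"]))[0]; return d,R,np.array(d["tvec"]).ravel()
def ray(c,uv):
    d,R,t=c; uv=np.array(uv,float).reshape(-1,1,2)
    n=cv2.undistortPoints(uv,np.array(d["mtx"]),np.array([d["k1"],0,0,0.]))[:,0]
    return -R.T@t,(np.c_[n,np.ones(len(n))]@R),n
def onz(c,uv,z):
    o,v,_=ray(c,uv); return o+v*((z-o[2])/v[:,2])[:,None]
def tri(a,ua,b,ub):
    Pa=np.c_[a[1],a[2]];Pb=np.c_[b[1],b[2]]
    X=cv2.triangulatePoints(Pa,Pb,ray(a,ua)[2].T,ray(b,ub)[2].T); return (X[:3]/X[3]).T
def proj(c,X):
    d,R,t=c; return cv2.projectPoints(np.array(X,float),R,t,np.array(d["mtx"]),np.array([d["k1"],0,0,0.]))[0][:,0]
E
python3 - <<'E'
from h import *
from scipy.optimize import least_squares
np.set_printoptions(precision=1,suppress=True)
T=cam("top");S=cam("scene")
f=lambda p,o:(np.array(p)+.5)/7-.5+np.array(o)
mt=f([(135,250),(218,274),(305,281),(391,270),(475,242),(547,196),(608,137)],(340,185))
ms=f([(573,97),(488,120),(409,157),(339,206),(279,266),(236,335),(208,411)],(210,200))
tt=f([(626,219),(647,242),(668,265)],(340,185))
X=tri(T,mt,S,ms);print("tri",X)
A=onz(T,mt,57);B=onz(S,ms,57);print("top57",A,"scene57",B)
def model(p):
    th=p[2]+np.radians(12)*(np.arange(7)-3); return np.c_[p[0]-130*np.cos(th),p[1]-130*np.sin(th)]
# theta: warmer yaw; mark k at angle from -x axis
for n,M in(("tri",X),("top",A),("scene",B),("mean",(A+B)/2)):
    r=least_squares(lambda p:(model(p)-M[:,:2]).ravel(),[A[3,0]+130,A[3,1],0.2])
    tb=onz(T,tt,48)[:,:2]; w=r.x[:2]-tb
    a=np.degrees(np.arctan2(w[:,1],w[:,0])-r.x[2])
    print(n,"c",r.x[:2],"yaw",np.degrees(r.x[2]),"rms",np.sqrt(np.mean(r.fun**2)),"tab ang past m3",a,"rad",np.linalg.norm(w,axis=1))
    ts=f([(150,390),(113,389),(77,387)],(210,200)); w=r.x[:2]-onz(S,ts,48)[:,:2]
    print("   scene tab",np.degrees(np.arctan2(w[:,1],w[:,0])-r.x[2]),np.linalg.norm(w,axis=1))
E
```

```text
tri [[ 548.1  -37.4   54.4]
 [ 540.9  -63.4   55.3]
 [ 539.2  -90.4   55.4]
 [ 543.2 -117.2   55.4]
 [ 552.6 -143.2   55.6]
 [ 567.5 -165.8   55.6]
 [ 586.4 -185.3   55.5]]
top57 [[ 547.5  -37.6   57. ]
 [ 540.5  -63.5   57. ]
 [ 538.9  -90.6   57. ]
 [ 542.9 -117.3   57. ]
 [ 552.1 -143.4   57. ]
 [ 567.  -166.    57. ]
 [ 586.  -185.3   57. ]] scene57 [[ 550.5  -38.2   57. ]
 [ 542.6  -63.8   57. ]
 [ 540.8  -90.8   57. ]
 [ 544.9 -117.4   57. ]
 [ 554.2 -143.1   57. ]
 [ 569.1 -165.7   57. ]
 [ 588.  -185.3   57. ]]
tri c [669.1 -84.9] yaw 14.509124498075385 rms 0.12892684677792096 tab ang past m3 [30.5 30.3 30.2] rad [152.6 162.2 171.8]
   scene tab [31.1 31.3 31.4] [149.9 160.3 170.6]
top c [668.7 -85. ] yaw 14.50213265219114 rms 0.1734876537742608 tab ang past m3 [30.6 30.4 30.2] rad [152.2 161.8 171.4]
   scene tab [31.1 31.4 31.5] [149.5 159.9 170.2]
scene c [670.9 -85.5] yaw 14.325584817634276 rms 0.2915324278299981 tab ang past m3 [30.1 29.9 29.8] rad [153.5 163.1 172.7]
   scene tab [30.6 30.9 31. ] [150.7 161.2 171.4]
mean c [669.8 -85.3] yaw 14.414092223662058 rms 0.1829238675029075 tab ang past m3 [30.3 30.2 30. ] rad [152.8 162.4 172. ]
   scene tab [30.8 31.1 31.3] [150.1 160.5 170.8]
```

The fit is consistent: plate centre (669.4, −85.1), yaw 14.5°, and triangulated heights of about 55.5 mm against the 57 mm given. The tab lies about 30.6° past mark3. Next I shut the fingers and travel high to above mark0.

Careful with the scale: shifts go in shares of 750 mm and turns go in shares of pi/2 rad. That gives: 522 mm / 750 = 0.696, -328.5 mm / 750 = -0.438.

run_rows(
  moves=[0,0,0,0,0,0,0,0,0.696,-0.438,0,0,0,0,0,0.696,-0.438,0,0,0,0,0,0.696,-0.438,0,0,0,0,0,0.696,-0.438,0,0,0,0,0,0.696,-0.438,0,0,0,0,0,0.696,-0.438,0,0,0,0,0,0.696,-0.438,0,0,0,0,0,0.696,-0.438,0,0,0,0,0,0.696,-0.438,0,0,0,0,0,0.696,-0.438,0,0,0,0,0,0.696,-0.438,0,0,0,0],
  force=20,
)

```text
time_s: 1.4
ee_pos: [503.3, -84.2, 250.1]
ee_rot: [0.992, 0.124, 0.0, 0.0]
force: [0.9, -1.7, -0.2]
opening: -0.006
grip_force: 0.0
```

In the tool's units: 150 mm / 750 = 0.2, 120 mm / 750 = 0.16.

run_rows(
  moves=[0,0.0753,-0.0475,0,0,0,0,0,0.0753,-0.0475,0,0,0,0,0,0.0753,-0.0475,0.0533,0,0,0,0,0.0753,-0.0475,0.1067,0,0,0,0,0.0753,-0.0475,0.16,0,0,0,0,0.0753,-0.0475,0.2,0,0,0,0,0.0753,-0.0475,0.2,0,0,0,0,0.0753,-0.0475,0.2,0,0,0,0,0.0753,-0.0475,0.2,0,0,0],
)

```text
time_s: 2.3
ee_pos: [549.8, -37.8, 102.2]
ee_rot: [0.992, 0.124, 0.002, 0.0]
force: [0.7, 0.5, 0.9]
opening: -0.0
grip_force: 0.0
```

```bash
python3 -c "
from rig import robot, optics, job, telemetry;s=telemetry.sense();print(s['ee_pos'],s['force'],s['ee_rot'],s['joint_pos'])
import cv2,numpy as np
a=optics.read_camera('top')['frame'][165:255,330:450,::-1];b=optics.read_camera('scene')['frame'][160:280,210:330,::-1]
cv2.imwrite('pics/m0.png',np.hstack([cv2.resize(x,(400,400*x.shape[0]//x.shape[1]),interpolation=cv2.INTER_CUBIC)[:300] for x in(a,b)]))"
```

```text
[549.83340651 -37.81069951 102.15521505] [0.65924029 0.50361906 0.87791609] [9.92277105e-01 1.24025972e-01 1.88918883e-03 3.69945744e-04] [-6.86587254e-02  4.43858678e-01 -1.06401710e-01  1.01668580e+00
 -1.42623261e-06  2.82424114e+00]
```

View pics/m0.png

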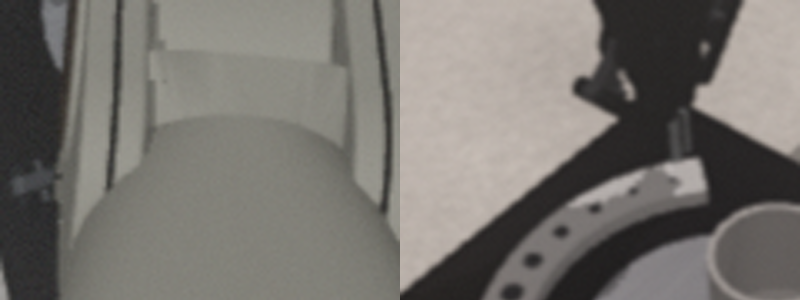

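The top view is blocked by the arm. The scene half shows the shut fingertips ending near (680,158), which is about (294,207) in scene pixels, just above mark0. I'll check this against the projection.

run_rows(
  moves=[0,0,0,0,0,0,0,0,0,0,0,0,0,0],
)

```text
time_s: 2.6
ee_pos: [548.8, -37.7, 101.1]
ee_rot: [0.992, 0.124, 0.001, 0.0]
force: [0.8, 1.4, 0.5]
opening: 0.003
grip_force: 0.0
```

```bash
python3 - <<'E'
from h import *
S=cam("scene");s=telemetry.sense();p=s['ee_pos'];q=s['ee_rot'];print(p,q)
from scipy.spatial.transform import Rotation as Ro
print(Ro.from_quat(q).as_matrix().round(4))
c=np.array([669.4,-85.1]);yaw=np.radians(14.45)
print(proj(S,[p-[0,0,19],[548.8,-37.8,57]]))
E
```

```text
[548.54849815 -37.72034031 100.800264  ] [9.92276797e-01 1.24041431e-01 6.79227803e-04 1.45021052e-04]
[[ 9.692e-01  2.462e-01  1.400e-03]
 [ 2.462e-01 -9.692e-01 -1.000e-04]
 [ 1.300e-03  5.000e-04 -1.000e+00]]
[[290.31874533 204.41908811]
 [291.13169666 212.88149509]]
```

```bash
python3 - <<'E'
from h import *
S=cam("scene");p=telemetry.sense()['ee_pos'];print(p)
im=S[0]["frame"][185:225,265:320,::-1]
im=cv2.resize(im,None,fx=14,fy=14,interpolation=cv2.INTER_CUBIC)
for X in [p-[0,0,19],p-[0,0,5],[548.8,-37.8,57]]:
    u=(proj(S,[X])[0]-[265,185]+.5)*14; cv2.drawMarker(im,tuple(int(v) for v in u),(0,0,255),0,14,1)
cv2.imwrite("pics/m1.png",im)
E
```

```text
[548.39052103 -37.65676124 100.5486486 ]
```

View pics/m1.png

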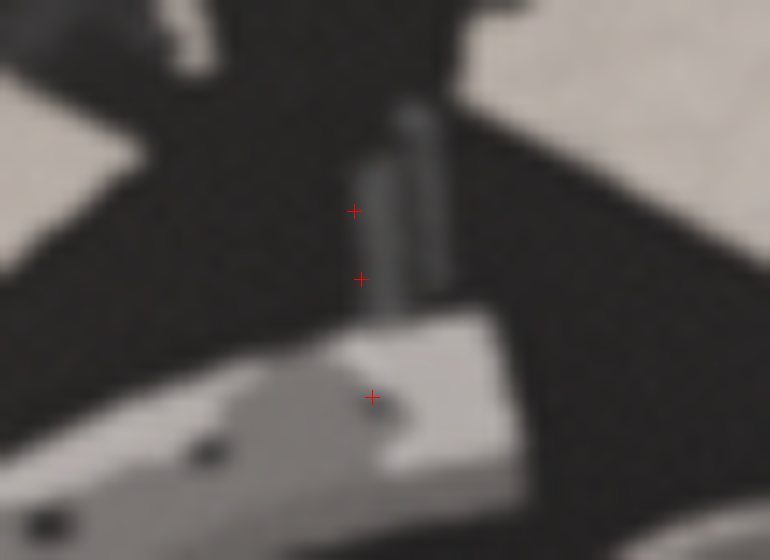

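The tip is visible at about (385,318) and (440,285) in the crop, so I'll compare these with the projected finger corners.

```bash
python3 - <<'E'
from h import *
np.set_printoptions(precision=0,suppress=True)
S=cam("scene");p=telemetry.sense()['ee_pos'];print(p,"cam",-S[1].T@S[2])
x=np.array([.969,.246,0]);y=np.array([.246,-.969,0])
for a in(-11,11):
  for b in(-14,-7,0,7,14):
    print(a,b,(proj(S,[p-[0,0,19]+a*x+b*y,p+[0,0,5]+a*x+b*y])-[265,185]+.5)*14)
E
```

```text
[548. -38. 100.] cam [1083. -357.  678.]
-11 -14 [[367. 198.]
 [357.  80.]]
-11 -7 [[337. 223.]
 [325. 106.]]
-11 0 [[306. 249.]
 [294. 131.]]
-11 7 [[275. 275.]
 [262. 157.]]
-11 14 [[243. 301.]
 [230. 183.]]
11 -14 [[478. 259.]
 [469. 141.]]
11 -7 [[447. 285.]
 [438. 167.]]
11 0 [[417. 311.]
 [407. 193.]]
11 7 [[386. 337.]
 [375. 219.]]
11 14 [[354. 364.]
 [343. 246.]]
```

The finger corners agree to under 1 px, so the calibration is good. Now I descend gently.

In the tool's units: 22 mm / 750 = 0.0293, 18 mm / 750 = 0.024.

run_rows(
  moves=[0,0,0,0.0133,0,0,0,0,0,0,0.024,0,0,0,0,0,0,0.0293,0,0,0,0,0,0,0.0293,0,0,0,0,0,0,0.0293,0,0,0,0,0,0,0.0293,0,0,0],
)

```text
time_s: 3.35
ee_pos: [548.4, -37.7, 78.2]
ee_rot: [0.992, 0.124, 0.0, 0.0]
force: [-0.4, -0.2, -0.2]
opening: -0.002
grip_force: 0.0
```

run_rows(
  moves=[0,0,0,0,0,0,0,0,0,0,0,0,0,0],
)

```text
time_s: 3.55
ee_pos: [548.4, -37.7, 78.3]
ee_rot: [0.992, 0.124, 0.0, 0.0]
force: [0.0, -0.6, 0.1]
opening: 0.0
grip_force: 0.0
```

run_rows(
  moves=[0,0,0,0.0013,0,0,0,0,0,0,0.0027,0,0,0,0,0,0,0.0027,0,0,0,0,0,0,0.0027,0,0,0],
)

```text
time_s: 3.95
ee_pos: [548.1, -37.6, 75.9]
ee_rot: [0.992, 0.124, -0.0, -0.0]
force: [0.4, 0.9, -0.7]
opening: -0.004
grip_force: 0.0
```

```bash
python3 -c "
from rig import robot, optics, job, telemetry;s=telemetry.sense();print(s['ee_pos'],s['force'])"
```

```text
[548.09800979 -37.64812988  75.93586396] [ 0.3841678  0.8743965 -0.7279641]
```

In the tool's units: 2 mm / 750 = 0.0027, 1 mm / 750 = 0.0013.

run_rows(
  moves=[0,0,0,0.0013,0,0,0,0,0,0,0.0027,0,0,0,0,0,0,0.0027,0,0,0,0,0,0,0.0027,0,0,0],
)

```text
time_s: 4.35
ee_pos: [548.2, -37.7, 74.2]
ee_rot: [0.992, 0.124, 0.0, 0.0]
force: [-0.3, 0.6, 1.1]
opening: -0.003
grip_force: 0.8
```

run_rows(
  moves=[0,0,0,0.0011,0,0,0,0,0,0,0.002,0,0,0,0,0,0,0.002,0,0,0,0,0,0,0.002,0,0,0],
)

```text
time_s: 4.75
ee_pos: [548.2, -37.7, 72.6]
ee_rot: [0.992, 0.124, 0.0, 0.0]
force: [-0.7, -0.6, 2.7]
opening: 0.002
grip_force: 1.3
```

run_rows(
  moves=[0,0,0,0,0,0,0],
)

```text
time_s: 4.85
ee_pos: [548.2, -37.6, 72.6]
ee_rot: [0.992, 0.124, 0.0, 0.0]
force: [-0.5, 0.2, 3.0]
opening: 0.003
grip_force: 1.3
```

run_rows(
  moves=[0,0,0,0,0,0,0],
)

```text
time_s: 4.95
ee_pos: [548.2, -37.7, 72.6]
ee_rot: [0.992, 0.124, 0.0, 0.0]
force: [0.5, 0.0, 2.3]
opening: -0.004
grip_force: 1.3
```

The press is about 3.4 mm deep with 2.7 N. Next I work out the arc offsets.

```bash
python3 -c "
import numpy as np
np.set_printoptions(precision=1,suppress=True)
d=.2
for i in range(3):
    t=np.radians(np.linspace(-36,30.4,31)[10*i:10*i+11]+d)
    print(np.c_[-130*(np.cos(t)-np.cos(t[0])),130*(np.sin(t)-np.sin(t[0]))][1:].tolist().__class__ and np.c_[-130*(np.cos(t)-np.cos(t[0])),130*(np.sin(t)-np.sin(t[0]))][1:])
t=np.radians(14.46+np.linspace(-36,30.4,4));print(669.4-130*np.cos(t),-85.1-130*np.sin(t))"
```

```text
[[ -2.9   4.1]
 [ -5.6   8.4]
 [ -8.1  12.7]
 [-10.4  17.1]
 [-12.6  21.7]
 [-14.6  26.3]
 [-16.5  30.9]
 [-18.1  35.7]
 [-19.6  40.5]
 [-20.9  45.3]]
[[-1.1  4.9]
 [-2.   9.8]
 [-2.7 14.8]
 [-3.2 19.8]
 [-3.5 24.8]
 [-3.7 29.8]
 [-3.6 34.9]
 [-3.4 39.9]
 [-2.9 44.9]
 [-2.3 49.9]]
[[ 0.8  5. ]
 [ 1.9  9.9]
 [ 3.1 14.7]
 [ 4.5 19.6]
 [ 6.1 24.3]
 [ 7.8 29. ]
 [ 9.8 33.7]
 [11.9 38.2]
 [14.2 42.7]
 [16.7 47. ]]
[548.5 539.4 549.5 577.3] [ -37.4  -86.4 -135.3 -176.8]
```

In the tool's units: 45.3 mm / 750 = 0.0604, 40.5 mm / 750 = 0.054.

run_rows(
  moves=[0,-0.0039,0.0055,0,0,0,0,0,-0.0075,0.0112,0,0,0,0,0,-0.0108,0.0169,0,0,0,0,0,-0.0139,0.0228,0,0,0,0,0,-0.0168,0.0289,0,0,0,0,0,-0.0195,0.0351,0,0,0,0,0,-0.022,0.0412,0,0,0,0,0,-0.0241,0.0476,0,0,0,0,0,-0.0261,0.054,0,0,0,0,0,-0.0279,0.0604,0,0,0,0,0,-0.0279,0.0604,0,0,0,0,0,-0.0279,0.0604,0,0,0,0],
)

```text
time_s: 6.15
ee_pos: [538.9, -87.7, 72.5]
ee_rot: [0.992, 0.124, -0.0, 0.001]
force: [-0.3, -2.2, 2.1]
opening: -0.003
grip_force: 1.3
```

In the tool's units: 49.9 mm / 750 = 0.0665, 44.9 mm / 750 = 0.0599.

run_rows(
  moves=[0,-0.0015,0.0065,0,0,0,0,0,-0.0027,0.0131,0,0,0,0,0,-0.0036,0.0197,0,0,0,0,0,-0.0043,0.0264,0,0,0,0,0,-0.0047,0.0331,0,0,0,0,0,-0.0049,0.0397,0,0,0,0,0,-0.0048,0.0465,0,0,0,0,0,-0.0045,0.0532,0,0,0,0,0,-0.0039,0.0599,0,0,0,0,0,-0.0031,0.0665,0,0,0,0,0,-0.0031,0.0665,0,0,0,0,0,-0.0031,0.0665,0,0,0,0],
)

```text
time_s: 7.35
ee_pos: [549.5, -136.7, 72.6]
ee_rot: [0.992, 0.124, 0.0, 0.001]
force: [-0.1, -1.3, 2.4]
opening: -0.001
grip_force: 1.3
```

run_rows(
  moves=[0,0,0,0,0,0,0],
)

```text
time_s: 7.45
ee_pos: [549.4, -136.5, 72.7]
ee_rot: [0.992, 0.124, 0.0, 0.001]
force: [0.3, -2.8, 1.7]
opening: -0.0
grip_force: 1.3
```

In the tool's units: 38.2 mm / 750 = 0.0509, 37 mm / 750 = 0.0493.

run_rows(
  moves=[0,0.0011,0.0067,0,0,0,0,0,0.0025,0.0132,0,0,0,0,0,0.0041,0.0196,0,0,0,0,0,0.006,0.0261,0,0,0,0,0,0.0081,0.0324,0,0,0,0,0,0.0104,0.0387,0,0,0,0,0,0.012,0.0425,0,0,0,0,0,0.0137,0.0464,0,0,0,0,0,0.0151,0.0493,0,0,0,0,0,0.0159,0.0509,0,0,0,0,0,0.0159,0.0509,0,0,0,0,0,0.0159,0.0509,0,0,0,0],
)

```text
time_s: 8.65
ee_pos: [570.2, -170.0, 72.6]
ee_rot: [0.992, 0.124, 0.0, 0.0]
force: [-0.1, 0.9, 3.0]
opening: -0.005
grip_force: 1.3
```

run_rows(
  moves=[0,0,0,0,0,0,0,0,0,0,0,0,0,0,0,0,0,0,0,0,0],
)

```text
time_s: 8.95
ee_pos: [570.2, -169.9, 72.6]
ee_rot: [0.992, 0.124, 0.0, 0.0]
force: [-0.6, 0.3, 3.1]
opening: 0.002
grip_force: 1.3
```

```bash
python3 - <<'E'
from h import *
p=telemetry.sense()['ee_pos'];print(p)
for c,y in(((669.4,-85.1),14.46),):
    w=np.array(c)-p[:2];print(np.linalg.norm(w),np.degrees(np.arctan2(w[1],w[0]))-y)
S=cam("scene");im=S[0]["frame"][225:280,205:275,::-1]
cv2.imwrite("pics/e0.png",cv2.resize(im,None,fx=10,fy=10,interpolation=cv2.INTER_CUBIC))
E
```

```text
[ 570.16506456 -169.93318957   72.64042568]
130.5535999671335 26.066212824413007
```

View pics/e0.png

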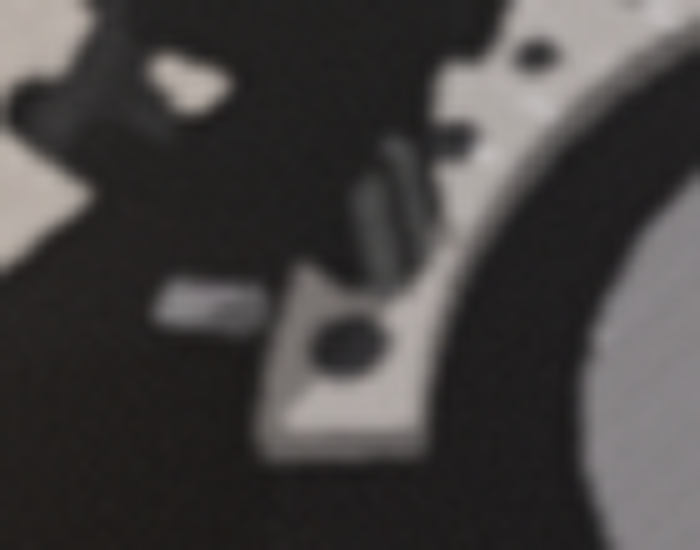

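The image shows the fingertips on the strip between mark5 and mark6, short of the tab at (160–265, 305) in the crop and about 4.5° before it. Next I creep to the target at (577.6, −177.0).

In the tool's units: 8.7 mm / 750 = 0.0116, 7.4 mm / 750 = 0.0099.

run_rows(
  moves=[0,0.0013,0.0027,0,0,0,0,0,0.0029,0.0053,0,0,0,0,0,0.0045,0.0077,0,0,0,0,0,0.006,0.0099,0,0,0,0,0,0.0069,0.0112,0,0,0,0,0,0.0072,0.0116,0,0,0,0,0,0.0072,0.0116,0,0,0,0,0,0.0072,0.0116,0,0,0,0],
)

```text
time_s: 9.8
ee_pos: [577.5, -176.9, 72.5]
ee_rot: [0.992, 0.124, 0.0, 0.0]
force: [-1.3, 0.8, 3.0]
opening: 0.003
grip_force: 1.3
```

run_rows(
  moves=[0,0,0,0,0,0,0,0,0,0,0,0,0,0,0,0,0,0,0,0,0],
)

```text
time_s: 10.1
ee_pos: [577.5, -176.9, 72.6]
ee_rot: [0.992, 0.124, 0.0, 0.0]
force: [-0.8, 1.7, 2.6]
opening: -0.0
grip_force: 1.3
```

```bash
python3 - <<'E'
from h import *
p=telemetry.sense()['ee_pos'];print(p)
w=np.array((669.4,-85.1))-p[:2];print(np.linalg.norm(w),np.degrees(np.arctan2(w[1],w[0]))-14.46)
S=cam("scene");im=S[0]["frame"][225:280,205:275,::-1]
im=cv2.resize(im,None,fx=10,fy=10,interpolation=cv2.INTER_CUBIC)
x=np.array([.969,.246,0]);y=np.array([.246,-.969,0])
for a,b in((11,-7),(11,7),(-11,7)):
    u=(proj(S,[p-[0,0,19]+a*x+b*y])[0]-[205,225]+.5)*10; cv2.drawMarker(im,tuple(int(v) for v in u),(0,0,255),0,14,1)
cv2.imwrite("pics/e1.png",im)
E
```

```text
[ 577.49524833 -176.8843593    72.56990055]
129.88784389801725 30.502447562546088
```

View pics/e1.png

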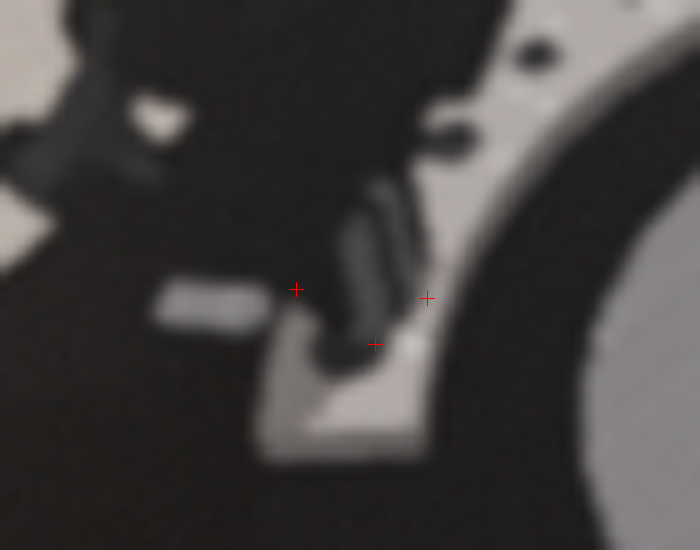

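The fingertips are beside the tab: mid-strip radius 129.9 mm, 30.5° past mark3, steady at about 3.4 mm depth and 2.7 N. The projected corners match the image to about 1 px.

```bash
python3 -c "
from rig import robot, optics, job, telemetry;print(job.close_job())"
```

```text
the job is handed in; nothing more can be done
None
```

I pressed the strip at mark0, slid along it without lifting off, and stopped level with the tab by my measurements (good to about 1–2 mm). The shut fingertips are still holding it about 3.4 mm down, and I handed the job in at about 10 s; no verdict came back.

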